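# Fit the missing front rollers to two filament-spool stands

## Task

Two spool stands on the print bench, a wide and a narrow one, have each lost their front roller. Pair each of the two loose roller bars with the stand it fits and lay it across that stand's two side plates, so that the bar sits fully down in both open front notches with its end caps outside the plates. Leave the other loose things on the bench where they are.

Things in the scene. Friction and masses are not known exactly. Their poses are not given: they have to be found in the camera images.
- wide_stand: fixed black roller stand: base 110 (x) by 156 (y) by 8 mm, two side plates 8 mm thick and 74 mm high along x at its y ends, 140 mm apart inside, 156 mm over the outsides. Origin: centre of underside. Fixed back steel roller along y at x = +32 mm, 56 mm up, 12 mm thick; open front notch in each plate at x = -32 mm
- wide_stand_rest (a point): empty roller place of the wide stand: midway between its two front notches, 56 mm above the bench, where the axis of a seated bar lies; y along the seated bar, x towards the back roller. Notches are open upwards, 15 mm wide from floor (50 mm up) to 64 mm up, flaring to 30 mm at the plate's top (74 mm)
- narrow_stand: fixed black roller stand: base 110 (x) by 100 (y) by 8 mm, two side plates 8 mm thick and 74 mm high along x at its y ends, 84 mm apart inside, 100 mm over the outsides. Origin: centre of underside. Fixed back steel roller along y at x = +32 mm, 56 mm up, 12 mm thick; open front notch in each plate at x = -32 mm
- narrow_stand_rest (a point): empty roller place of the narrow stand: midway between its two front notches, 56 mm above the bench, where the axis of a seated bar lies; y along the seated bar, x towards the back roller. Notches are open upwards, 15 mm wide from floor (50 mm up) to 64 mm up, flaring to 30 mm at the plate's top (74 mm)
- long_bar: loose roller bar: round steel rod 12 mm thick, a black square cap (18 by 18 by 10 mm) at each end; 184 mm overall, 164 mm of bare rod between caps, about 170 g. Origin: middle of the rod, on its axis, 9 mm above the bench at the start; y along the rod. Fits the stand 156 mm over the outsides, with 4 mm play at each end between plate and cap
- short_bar: loose roller bar: round steel rod 12 mm thick, a black square cap (18 by 18 by 10 mm) at each end; 128 mm overall, 108 mm of bare rod between caps, about 120 g. Origin: middle of the rod, on its axis, 9 mm above the bench at the start; y along the rod. Fits the stand 100 mm over the outsides, with 4 mm play at each end between plate and cap
- glue_stick: bystander: white glue stick with grey cap, standing, 31 mm across, 88 mm tall, somewhere between the stands; origin: centre of its underside
- printed_bracket: bystander: small grey printed L bracket, 30 by 26 mm, 30 mm high, between the bars; origin: centre of its underside
- mini_spool: bystander: small spool of white filament lying flat, 100 mm across, 45 mm high; origin: centre of its underside
- screwdriver: bystander: screwdriver lying at the right side, along its own x; origin: centre of its underside
- caliper: bystander: digital caliper lying flat, 190 mm long along its own x; origin: underside of its beam, half way along
Not all that is in view belongs to the job. What is shaped like the wide_stand but orange or turquoise is not meant.

How it is judged:
By the outcome, as a careful person would: the job done as asked, in the order asked, and still so for the second after the job is handed in, with the robot touching nothing.
It also fails if it takes over 64 s, if anything falls off the work surface, if the arm or the gripper's body presses on something with over 40 N, if the wrist force passes 120 N, or if a joint passes its speed limit or range.

## Robot

A 6-joint arm with a two-finger parallel gripper is mounted at the origin on the work surface. World frame = base frame: x ahead of the robot, y to its left, z up, the work surface at z = 0. Lengths are in mm, angles in rad, forces in N, time in s.
With the tool pointing down it reaches from about 325 to 1000 mm from the base axis. Payload 5.1 kg.
Tool frame: the origin (TCP) lies where the fingers leave the gripper's body, on its centre line; the fingertips stand 73 mm ahead of it and the grasp point (between the pads) lies 54 mm ahead of it; z points along the fingers, y is the line along which they close (so a half turn about z gives the same grasp; the last joint's range is limited). The gripper opens to 85 mm and grips with 20 to 120 N. Pads are 22 mm wide; open, the fingers measure 114 mm over their backs; the gripper's body (76 mm by 85 mm) begins 54 mm behind the grasp point. The pads swing forward as they close: fully open they stand 13 mm farther back than shut.
Start: joints at [1.164, 0.124, 1.65, -0, 1.367, -0.083], TCP at [206.832, 616.203, 303.922] pointing down, gripper open.
Joint ranges: [-2.61, 2.61], [-1.02, 2.33], [0.03, 2.71], [-1.35, 4.49], [0.32, 2.68], [-2.91, 2.91]. Speed limits (rad/s): [2.57, 2.57, 3.14, 3.14, 3.14, 3.14].

## Interface

Orientations are given as a rotation vector (axis times angle).
In Python, from station import ctrl gives the robot as it stands.
- The arm moves only by the tool send_rows, never from a script. Its argument "commands" is a list that holds one entry, the list of rows, each a list of 7 numbers: the turn, a rotation vector about the tool's x, y, z in rad, then the shift along the tool's x, y, z in m, then the opening, from 0 (shut) to 1 (fully open). In form: [[[rx, ry, rz, tx, ty, tz, grip], ...]]. A call has exactly 5 rows; each row shifts and turns the commanded pose from where the row before left it, along the tool's axes as they then stand; what a row does not reach is not made up. A row lasts 1/8 s, in which the tool goes at most 62.5 mm and 10.7 degrees, less where a joint would pass 70% of its speed; a pose out of reach is approached as far as the arm can. A call with a gripper value outside its range is refused whole. The fingers move at their own pace and stop on an object; the grip force is fixed at half the most. Time passes only in rows, so rows that do not move let the fingers close, or fill a call up. It gives the time, the measured TCP pose, the force, the opening and the grip force at its end, in the units of the state.
- ctrl.state(): the state, without advancing time (a new reading comes with each control period).
- ctrl.capture(name): name is "scene" or "top" or "wrist"; returns a dict with "frame" (400x640x3 uint8, red, green, blue), "vertical_fov" (degrees; the focal length in pixels is half the picture's height over the tangent of half this angle, whatever the lens; pixels are square), "cx", "cy" (the principal point, pixels), "extrinsics" (4x4, takes a point from world to camera coordinates); the wrist camera has in their place "hand_eye" (4x4, takes a point from camera to tool coordinates, whose origin is the TCP and whose axes are the flange's). Camera axes: x right, y up, looking along -z (the intrinsics and any distortion apply to the point x, -y, -z); pixel columns grow to the right and rows downward; lengths in mm; the calibration is good to about 2 mm. A picture is of the moment at which its call begins: read the wrist's pose just before it. There is no depth.
- ctrl.sign_off(): hands the job in; it is judged then, once.
The state is a dict: "time": time; "q": joint angles; "qvel": joint speeds; "joint_efforts": joint torques, N m; "eef_pos": TCP position; "orientation": TCP orientation; "force": force on the tool from outside, world axes, zero at the start; "wrist_torque": the same for the moment, N m; "width": finger opening in mm; "grasp_force": force on a finger pad.
Only numpy, scipy, OpenCV 4.12 (cv2) and the standard library are available. Lean on these libraries where they do the work, as an engineer would, in place of code of your own. Each camera call takes 0.05 s, during which the arm holds its last target. There are 200 camera calls.

## Working session

There is one attempt and no reset: what is moved stays moved. The work goes in short steps, Python scripts to look and compute and a tool call to move; the robot and the scene stay as the last step left them, time stands still between calls to the robot, and variables do not carry over. Pictures are saved under pics/ and viewed, at most 10 in all, crops included, and the job is handed in when it is done.

Besides the shell and the picture viewer there is one more tool, called after ">>>" as a command line: name --argument value ..., lists and objects as JSON in quotes. send_rows: Moves the arm, as the interface text tells. Its arguments: {"type":"object","properties":{"commands":{"type":"array","items":{"type":"array","items":{"type":"array","items":{"type":"number"}}}}},"required":["commands"]}

```bash
ls; mkdir -p pics; python3 - <<'E'
from station import ctrl
import cv2,numpy as np
print(ctrl.state())
for n in ("scene","top"):
    c=ctrl.capture(n); cv2.imwrite(f"pics/{n}0.png",c["frame"][:,:,::-1])
    print({k:v for k,v in c.items() if k!="frame"})
E
```

```text
pics
{'time': 0.0, 'q': array([ 1.16438698e+00,  1.24534060e-01,  1.65168161e+00,  6.00624433e-06,
        1.36750882e+00, -8.26186950e-02]), 'qvel': array([-0.00051976, -0.00099163,  0.00134364, -0.00019756, -0.00159863,
        0.00145794]), 'joint_efforts': array([-1.20824414e-03, -4.23612714e+01, -3.65448081e+01, -1.49400289e-04,
        7.05203041e-03, -2.19692041e-06]), 'eef_pos': array([206.6602387 , 615.78479586, 302.62962568]), 'orientation': array([-0.5063078 , -3.09999484,  0.00324629]), 'force': array([ 0.03810023,  0.31346066, -0.01870876]), 'wrist_torque': array([-0.02035569, -0.00870154, -0.02020253]), 'grasp_force': 0.0, 'width': 85.83374230695321}
{'vertical_fov': 45.936948060176164, 'cx': 313.74255794407554, 'cy': 200.74744292984366, 'extrinsics': array([[ 3.97253367e-01,  9.17696105e-01, -4.86022912e-03,
        -2.48652090e+02],
       [-6.57211846e-01,  2.88183044e-01,  6.96436015e-01,
         2.30838717e+02],
       [ 6.40517253e-01, -2.73467352e-01,  7.17602436e-01,
        -1.75858428e+03],
       [ 0.00000000e+00,  0.00000000e+00,  0.00000000e+00,
         1.00000000e+00]])}
{'vertical_fov': 48.824585829567376, 'cx': 318.78814749873777, 'cy': 198.60253106178408, 'extrinsics': array([[-1.60081033e-02, -9.99867331e-01,  3.01026259e-03,
         1.01862466e+02],
       [ 9.83036998e-01, -1.51883649e-02,  1.82777390e-01,
        -4.35413468e+02],
       [-1.82707420e-01,  5.88511883e-03,  9.83149716e-01,
        -1.64975382e+03],
       [ 0.00000000e+00,  0.00000000e+00,  0.00000000e+00,
         1.00000000e+00]])}
```

View pics/scene0.png

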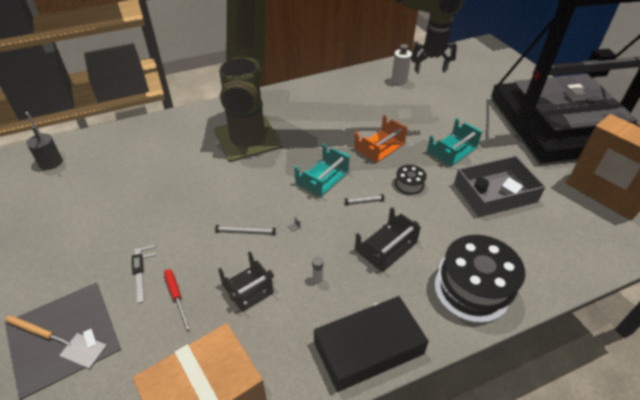

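View pics/top0.png

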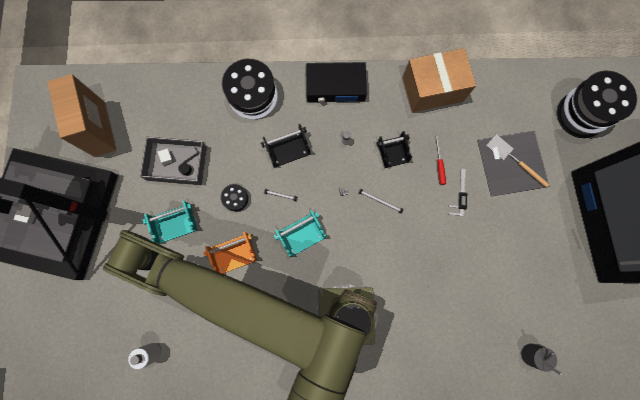

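The scene view shows these candidates:

| Item | Choice | Scene px | Top px |
|---|---|---|---|
| Wide stand | black, chosen | (388,240) | (287,147) |
| Narrow stand | black, chosen | (246,282) | (395,150) |
| Decoy stands | turquoise, turquoise, orange; rejected | (322,172), (455,143), (381,140) | (170,222), (302,233), (231,253) |
| Long bar | chosen | (246,230) | (381,201) |
| Short bar | chosen | (364,200) | (281,195) |

I'll check the choice in one close crop.

```bash
cat > h.py <<'E'
import numpy as np,cv2
from station import ctrl
from scipy.spatial.transform import Rotation as R
def cap(n):
    s=ctrl.state(); c=ctrl.capture(n); f=c["frame"]
    c["f"]=f.shape[0]/2/np.tan(np.radians(c["vertical_fov"]/2))
    if n=="wrist":
        T=np.eye(4);T[:3,:3]=R.from_rotvec(s["orientation"]).as_matrix();T[:3,3]=s["eef_pos"]
        c["E"]=np.linalg.inv(T@c["hand_eye"])
    else: c["E"]=c["extrinsics"]
    return c
def ray(c,u,v):
    d=np.array([(u-c["cx"])/c["f"],-(v-c["cy"])/c["f"],-1.]); r=c["E"][:3,:3]
    return -r.T@c["E"][:3,3], r.T@d
def plane(c,u,v,z):
    o,d=ray(c,u,v); return o+d*(z-o[2])/d[2]
def proj(c,p):
    q=c["E"][:3,:3]@np.asarray(p,float)+c["E"][:3,3]
    return np.array([c["cx"]+c["f"]*q[0]/-q[2], c["cy"]-c["f"]*q[1]/-q[2]])
def save(im,n,s=1): cv2.imwrite("pics/"+n,cv2.resize(im[:,:,::-1],None,fx=s,fy=s,interpolation=cv2.INTER_CUBIC))
E
python3 - <<'E'
from h import *
c=cap("top"); save(c["frame"][110:250,225:475],"crop1.png",3.2)
for n,a,b in(("long",(360,191),(401,211)),("short",(265,191),(297,199))):
    p=plane(c,*a,9);q=plane(c,*b,9);print(n,p,q,np.linalg.norm(p-q))
for n,u in (("wide",(287,147)),("nar",(395,150)),("br",(343,191)),("glue",(347,138))):print(n,plane(c,*u,40))
s=cap("scene")
for a in((217,230),(275,231),(347,201),(383,198)):print(plane(s,*a,9))
w=cap("wrist");print(w["hand_eye"],w["vertical_fov"],w["cx"],w["cy"])
E
```

```text
long [470.53031387 -67.19623347   9.        ] [ 388.75875604 -224.00693187    9.        ] 176.85073593907532
short [476.2609731  305.00827429   9.        ] [442.45430287 179.91145165   9.        ] 129.58435857365228
wide [644.55430441 216.27319915  40.        ]
nar [ 625.95887872 -206.58671654   40.        ]
br [465.26707064   1.37765455  40.        ]
glue [677.8303704  -19.91278647  40.        ]
[ 398.70757556 -222.37515439    9.        ]
[473.2842914 -61.9899976   9.       ]
[447.12108454 194.09108942   9.        ]
[481.74895003 306.74086469   9.        ]
[[-1.74985150e-04  9.55917500e-01  2.93635322e-01  7.46863017e+01]
 [ 9.99999929e-01  2.65125827e-04 -2.67179303e-04  5.69409425e-01]
 [-3.33251679e-04  2.93635254e-01 -9.55917479e-01 -6.83066691e+01]
 [ 0.00000000e+00  0.00000000e+00  0.00000000e+00  1.00000000e+00]] 61.792288277479784 325.25041166333153 203.18343679824832
```

View pics/crop1.png

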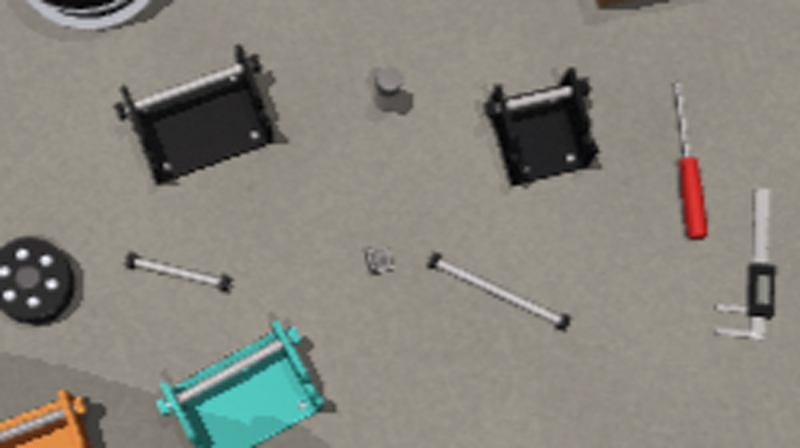

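The crop confirms the choice. The black wide stand is at crop (200,120) and the black narrow stand at (545,135). The long bar runs (435,262)–(563,322) and the short bar (130,260)–(225,283). Both empty front notches face the robot. I'll move over the short bar first.

>>> send_rows --commands '[[[0, 0, 0, -0.036, -0.0275, 0, 0.5], [0, 0, 0, -0.036, -0.0275, 0, 0.5], [0, 0, 0, -0.036, -0.0275, 0, 0.5], [0, 0, 0, -0.036, -0.0275, 0, 0.5], [0, 0, 0, -0.036, -0.0275, 0, 0.5]]]'

```text
time: 0.88
eef_pos: [334.3, 427.3, 303.9]
orientation: [0.506, 3.1, 0.0]
force: [1.3, -0.1, -0.1]
width: 42.7
grasp_force: 0.0
```

>>> send_rows --commands '[[[0, 0, 0, -0.036, -0.0275, 0, 0.5], [0, 0, 0, -0.036, -0.0275, 0, 0.5], [0, 0, 0, -0.036, -0.0275, 0, 0.5], [0, 0, 0, -0.036, -0.0275, 0, 0.5], [0, 0, 0, -0.036, -0.0275, 0, 0.5]]]'

```text
time: 1.5
eef_pos: [461.2, 239.6, 304.0]
orientation: [0.506, 3.1, 0.0]
force: [-0.0, 0.1, 0.3]
width: 42.7
grasp_force: 0.0
```

>>> send_rows --commands '[[[0, 0, 0.151, 0, 0, 0, 0.5], [0, 0, 0.151, 0, 0, 0, 0.5], [0, 0, 0.151, 0, 0, 0, 0.5], [0, 0, 0.151, 0, 0, 0, 0.5], [0, 0, 0.151, 0, 0, 0, 0.5]]]'

```text
time: 2.12
eef_pos: [460.6, 240.9, 303.8]
orientation: [-1.62, -2.691, 0.0]
force: [0.3, -0.2, -0.3]
width: 42.9
grasp_force: 0.0
```

>>> send_rows --commands '[[[0, 0, 0.151, 0, 0, 0, 0.5], [0, 0, 0.151, 0, 0, 0, 0.5], [0, 0, 0.151, 0, 0, 0, 0.5], [0, 0, 0.151, 0, 0, 0, 0.5], [0, 0, 0.151, 0, 0, 0, 0.5]]]'

```text
time: 2.75
eef_pos: [460.5, 240.9, 303.8]
orientation: [-2.498, -1.905, 0.0]
force: [-0.4, -0.5, 0.2]
width: 42.8
grasp_force: 0.0
```

```bash
cat >> h.py <<'E'
def bar(c,L,near,z=9):
    """bright low-saturation rod blob nearest to world point; returns centre, yaw deg, rod length"""
    g=cv2.cvtColor(c["frame"],cv2.COLOR_RGB2HSV)
    best=None
    for t in (150,165,180,195):
        m=((g[:,:,2]>t)&(g[:,:,1]<50)).astype(np.uint8)
        for k in cv2.findContours(m,cv2.RETR_EXTERNAL,cv2.CHAIN_APPROX_NONE)[0]:
            (u,v),(a,b),_=cv2.minAreaRect(k)
            if max(a,b)<5*min(a,b) or max(a,b)<25: continue
            p=plane(c,u,v,z); d=np.linalg.norm(p[:2]-near)
            vx,vy,x0,y0=cv2.fitLine(k,cv2.DIST_L2,0,.01,.01).ravel(); h=max(a,b)/2
            q=plane(c,u+vx*h,v+vy*h,z)-plane(c,u-vx*h,v-vy*h,z)
            if d<80: print(t,"px",np.round((u,v,a,b)),"pos",p[:2].round(1),"yaw",round(np.degrees(np.arctan2(q[1],q[0]))%180,2),"len",np.linalg.norm(q).round(1))
def tool(s=None):
    s=s or ctrl.state(); m=R.from_rotvec(s["orientation"]).as_matrix()
    print("t",round(s["time"],2),"tcp",s["eef_pos"].round(1),"yaw",np.degrees(np.arctan2(m[1,0],m[0,0])).round(2),"tilt",m[:2,2].round(4),"w",round(s["width"],1),"gf",round(s["grasp_force"],1),"F",s["force"].round(1)); return s,m
def to(p,yaw):
    s,m=tool(); d=np.asarray(p)-s["eef_pos"]; y0=np.degrees(np.arctan2(m[1,0],m[0,0]))
    print("shift tool mm (before turn)",(m.T@d).round(1),"rz",-np.radians((yaw-y0+180)%360-180).round(4))
E
python3 - <<'E'
from h import *
tool(); c=cap("wrist"); save(c["frame"],"w1.png"); bar(c,108,(459,242))
E
```

```text
t 2.75 tcp [460.5 240.9 303.8] yaw 74.64 tilt [-0.0001 -0.0001] w 42.8 gf 0.0 F [-0.4 -0.5  0.2]
150 px [326. 164.  97.   8.] pos [463.8 248.8] yaw 75.39 len 107.7
165 px [327. 188.  47.   4.] pos [457.7 222.3] yaw 74.85 len 54.4
```

View pics/w1.png

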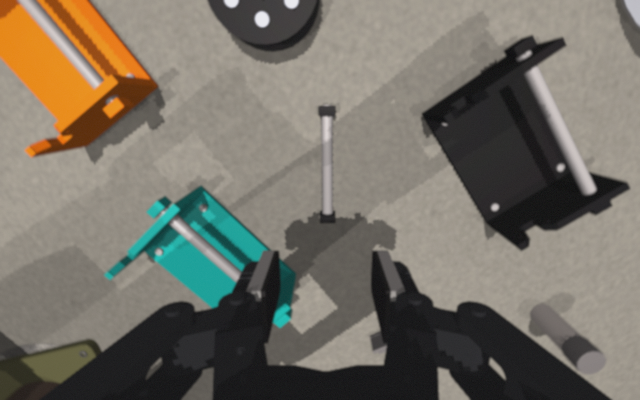

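The wrist view shows the short bar's rod at px (326,164), measured 107.7 mm long against 108 mm given. The black wide stand is at upper right and the turquoise decoy at lower left, clear of the grasp. I'll descend and grip.

>>> send_rows --commands '[[[0, 0, -0.013, 0.0085, 0.001, 0.04, 0.5], [0, 0, 0, 0, 0, 0.05, 0.5], [0, 0, 0, 0, 0, 0.05, 0.5], [0, 0, 0, 0, 0, 0.04, 0.5], [0, 0, 0, 0, 0, 0.02, 0.5]]]'

```text
time: 3.42
eef_pos: [462.2, 248.3, 101.0]
orientation: [-2.478, -1.929, 0.007]
force: [0.0, 0.7, 0.3]
width: 42.6
grasp_force: 0.0
```

>>> send_rows --commands '[[[0, 0, 0, 0, 0, 0.015, 0.5], [0, 0, 0, 0, 0, 0.012, 0.5], [0, 0, 0, 0, 0, 0, 0], [0, 0, 0, 0, 0, 0, 0], [0, 0, 0, 0, 0, 0, 0]]]'

```text
time: 4.05
eef_pos: [464.4, 249.2, 77.8]
orientation: [2.48, 1.927, 0.003]
force: [-0.0, -0.0, 0.8]
width: 9.1
grasp_force: 58.7
```

>>> send_rows --commands '[[[0, 0, 0, 0, 0, 0, 0], [0, 0, 0, 0, 0, 0, 0], [0, 0, 0, 0, 0, -0.01, 0], [0, 0, 0, 0, 0, -0.02, 0], [0, 0, 0, 0, 0, -0.02, 0]]]'

```text
time: 4.68
eef_pos: [463.3, 248.8, 127.3]
orientation: [-2.481, -1.927, 0.002]
force: [-0.2, -0.0, -1.3]
width: 9.2
grasp_force: 58.7
```

>>> send_rows --commands '[[[0, 0, 0, 0, 0, -0.035, 0], [0, 0, 0, 0, 0, -0.035, 0], [0, 0, 0, 0, 0, -0.035, 0], [0, 0, 0, 0, 0, -0.035, 0], [0, 0, 0, 0, 0, -0.035, 0]]]'

```text
time: 5.3
eef_pos: [463.3, 248.7, 303.0]
orientation: [-2.481, -1.927, 0.001]
force: [0.8, 0.6, -1.3]
width: 9.3
grasp_force: 58.7
```

>>> send_rows --commands '[[[0, 0, 0, -0.03, 0.0136, 0, 0], [0, 0, 0, -0.04, 0.0181, 0, 0], [0, 0, 0, -0.04, 0.0181, 0, 0], [0, 0, 0, -0.04, 0.0181, 0, 0], [0, 0, 0, -0.04, 0.0181, 0, 0]]]'

```text
time: 5.92
eef_pos: [499.7, 42.2, 302.0]
orientation: [-2.481, -1.927, 0.0]
force: [0.4, 0.7, -0.8]
width: 9.5
grasp_force: 58.8
```

>>> send_rows --commands '[[[0, 0, 0, -0.05, 0.0226, 0, 0], [0, 0, 0, -0.05, 0.0226, 0, 0], [0, 0, 0, -0.05, 0.0226, 0, 0], [0, 0, 0, -0.045, 0.02, 0, 0], [0, 0, 0, -0.03, 0.0136, 0, 0]]]'

```text
time: 6.55
eef_pos: [542.3, -201.6, 301.8]
orientation: [-2.482, -1.925, 0.001]
force: [0.7, -0.2, -1.2]
width: 9.3
grasp_force: 58.8
```

>>> send_rows --commands '[[[0, 0, -0.1, 0, 0, 0, 0], [0, 0, -0.13, 0, 0, 0, 0], [0, 0, -0.13, 0, 0, 0, 0], [0, 0, -0.104, 0, 0, 0, 0], [0, 0, 0, 0, 0, 0, 0]]]'

```text
time: 7.18
eef_pos: [542.4, -199.4, 301.8]
orientation: [-1.973, -2.444, 0.0]
force: [0.7, 0.6, -1.3]
width: 9.1
grasp_force: 58.8
```

```bash
python3 - <<'E'
from h import *
tool(); c=cap("wrist"); save(c["frame"],"w2.png",1.25); np.save("w2.npy",c,allow_pickle=True)
s=ctrl.state()
E
```

```text
t 7.17 tcp [ 542.4 -199.4  301.8] yaw 102.19 tilt [-0.0005  0.0003] w 9.1 gf 58.8 F [ 0.7  0.6 -1.3]
```

View pics/w2.png

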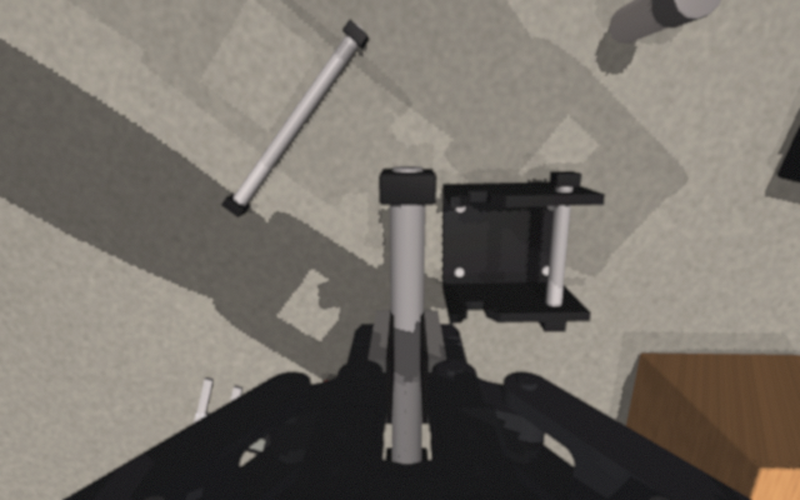

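The wrist view shows the short bar held straight, with its cap at (407,187). The narrow stand spans (443–603, 185–325), with its roller at (558,250) and front notches near (485,195) and (475,305). I'll zoom in on the stand.

```bash
python3 - <<'E'
from h import *
c=np.load("w2.npy",allow_pickle=True).item()
im=c["frame"][132:272,340:490]; im=np.clip(im.astype(float)*2.2,0,255).astype(np.uint8); save(im,"w2c.png",4)
s,m=tool()
for r in (162,370):
    p=plane(c,325.6,r,301.8-67); print(m.T@(p-s["eef_pos"]))
for a in((449.6,156),(444,242)): print(plane(c,*a,56))
bar(c,108,(620,-200),56); bar(c,164,(430,-145))
E
```

```text
t 7.22 tcp [ 542.4 -199.5  301.8] yaw 102.16 tilt [-0.0005  0.0002] w 8.9 gf 58.8 F [-0.1 -0.9 -1.7]
[51.38198301  0.57756355 67.04639463]
[-53.4438506    0.65097983  67.01590204]
[ 651.96392169 -149.68064978   56.        ]
[ 674.28993876 -234.76499872   56.        ]
150 px [326. 214.  98.  15.] pos [ 550.8 -230.6] yaw 101.75 len 103.0
165 px [447. 204.   8.  78.] pos [ 664.9 -195.8] yaw 102.7 len 79.7
165 px [232.  94.  16. 158.] pos [ 431.9 -139.1] yaw 61.81 len 163.6
180 px [230. 102.   7. 141.] pos [ 430.9 -147.9] yaw 63.04 len 148.0
195 px [230. 103.   5. 138.] pos [ 430.6 -148.5] yaw 62.85 len 145.0
```

View pics/w2c.png

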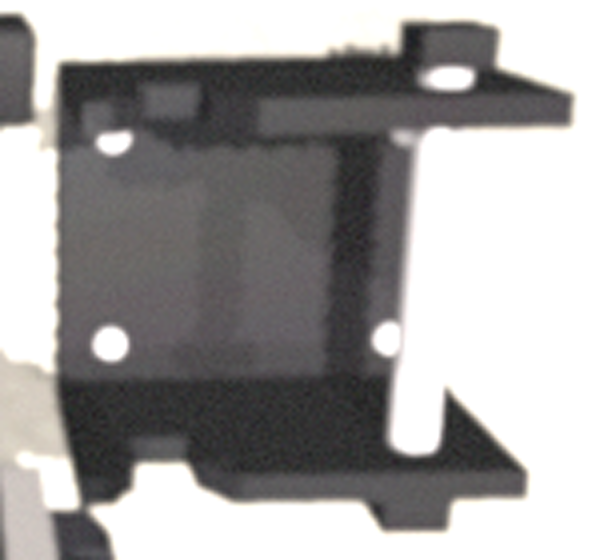

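The zoomed crop shows both notch floors: upper at crop (171,101), lower at (160,447). The plate tops end at (572,95–125) and (527,470–495). I'll cast these onto their planes.

```bash
python3 - <<'E'
from h import *
c=np.load("w2.npy",allow_pickle=True).item()
P=lambda x,y,z: plane(c,340+(x+.5)/4-.5,132+(y+.5)/4-.5,z)
a=P(171.5,101.5,50);b=P(160,447.5,50)
print(a,b,np.linalg.norm(a-b),"mid",(a+b)/2,"yaw",np.degrees(np.arctan2(*(a-b)[1::-1])))
print("floor width",np.linalg.norm(P(145,101,50)-P(198,101,50)),np.linalg.norm(P(132,447,50)-P(188,447,50)))
# rear plate tops z=74: midpoint of rear ends
e=P(572,110,74);f=P(526,484,74);print(e,f,np.linalg.norm(e-f),(e+f)/2)
th=np.radians(102.5); ex=np.array([np.sin(th),-np.cos(th)])
print("rest from rear ends", ((e+f)/2)[:2]-ex*(55+32))
print("rest from roller", np.array([664.9,-195.8])-ex*64)
E
```

```text
[ 591.62176035 -164.66631832   50.        ] [ 612.17865639 -252.59926642   50.        ] 90.30387220228707 mid [ 601.90020837 -208.63279237   50.        ] yaw 103.1582482511712
floor width 12.73319076715087 14.561635426121617
[ 674.44051214 -144.76609975   74.        ] [ 695.08263179 -233.64874574   74.        ] 91.24813346703581 [ 684.76157197 -189.20742274   74.        ]
rest from rear ends [ 599.82381935 -208.03766916]
rest from roller [ 602.41705554 -209.65213529]
```

>>> send_rows --commands '[[[0, 0, 0, -0.0105, 0.0275, 0, 0], [0, 0, 0, -0.01, 0.0275, 0, 0], [0, 0, -0.013, 0, 0, 0.03, 0], [0, 0, 0, 0, 0, 0.04, 0], [0, 0, 0, 0, 0, 0.03, 0]]]'

```text
time: 7.85
eef_pos: [600.2, -207.6, 199.9]
orientation: [-1.956, -2.456, 0.001]
force: [-0.5, 0.2, -1.9]
width: 8.8
grasp_force: 59.0
```

>>> send_rows --commands '[[[0, 0, 0, 0, 0, 0.02, 0], [0, 0, 0, 0, 0, 0.007, 0], [0, 0, 0, 0, 0, 0, 0], [0, 0, 0, 0, 0, 0, 0], [0, 0, 0, 0, 0, 0, 0]]]'

```text
time: 8.48
eef_pos: [601.4, -208.2, 176.4]
orientation: [1.954, 2.457, 0.001]
force: [0.1, 0.2, -1.2]
width: 9.0
grasp_force: 59.0
```

```bash
python3 - <<'E'
from h import *
tool(); c=cap("wrist"); 
im=np.clip(c["frame"].astype(float)*2,0,255).astype(np.uint8); save(im,"w3.png",1.25); to((600.7,-207.9,124.8),102.9)
c["frame"]=im
np.save("w3.npy",c,allow_pickle=True)
E
```

```text
t 8.47 tcp [ 601.4 -208.2  176.4] yaw 103.0 tilt [ 0.0021 -0.001 ] w 9.0 gf 59.0 F [ 0.1  0.2 -1.2]
t 8.53 tcp [ 601.3 -208.1  176.1] yaw 103.01 tilt [ 0.0018 -0.0008] w 9.4 gf 59.0 F [ 0.1  0.1 -2. ]
shift tool mm (before turn) [ 0.4 -0.6 51.3] rz 0.0019
```

View pics/w3.png

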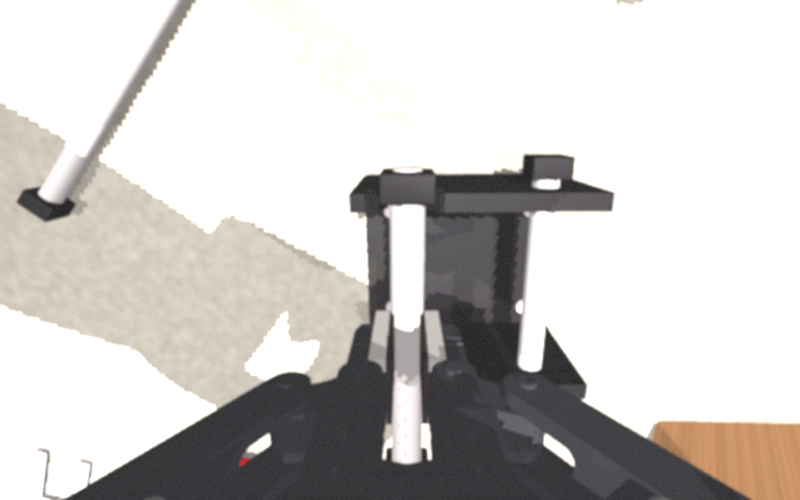

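The view shows the upper plate's top band from (352,201) to (612,202), and the bar just above it with its cap at (407,187). I'll check the offsets numerically.

```bash
python3 - <<'E'
from h import *
c=np.load("w3.npy",allow_pickle=True).item(); s,m=tool()
T=lambda p:(m.T@(p-s["eef_pos"])).round(1)
for n,a,z in(("front",(352,201),74),("rear",(612,202),74),("outer top",(480,193),74),("inner top",(480,209),74)):print(n,T(plane(c,a[0]/1.25,a[1]/1.25,z)))
for r in((407,170),(407,204)):print("cap",T(plane(c,r[0]/1.25,r[1]/1.25,176-59 if r[1]<180 else 176.2-67)))
E
```

```text
t 8.53 tcp [ 601.3 -208.1  176.1] yaw 103.01 tilt [ 0.0018 -0.0008] w 9.4 gf 59.0 F [ 0.1  0.1 -2. ]
front [ 45.6 -21.8 102. ]
rear [ 45.1  85.3 102.2]
outer top [ 48.8  30.7 102.1]
inner top [ 42.2  31.  102.1]
cap [62.4  0.7 59. ]
cap [50.7  0.8 66.9]
```

>>> send_rows --commands '[[[0, 0, 0, 0.0015, -0.0008, 0.01, 0], [0, 0, 0, 0, 0, 0.015, 0], [0, 0, 0, 0, 0, 0.012, 0], [0, 0, 0, 0, 0, 0.006, 0], [0, 0, 0, 0, 0, 0, 0]]]'

```text
time: 9.15
eef_pos: [599.3, -206.5, 130.9]
orientation: [-1.955, -2.458, 0.001]
force: [-0.1, -0.1, -2.0]
width: 9.1
grasp_force: 58.9
```

>>> send_rows --commands '[[[0, 0, 0, 0, 0, 0.003, 0], [0, 0, 0, 0, 0, 0.002, 0], [0, 0, 0, 0, 0, 0.001, 0], [0, 0, 0, 0, 0, 0, 0], [0, 0, 0, 0, 0, 0, 0]]]'

```text
time: 9.78
eef_pos: [599.8, -206.7, 126.1]
orientation: [1.955, 2.459, 0.0]
force: [0.3, 0.9, -1.6]
width: 9.4
grasp_force: 58.9
```

>>> send_rows --commands '[[[0, 0, 0, 0, 0, 0.001, 0], [0, 0, 0, 0, 0, 0, 0], [0, 0, 0, 0, 0, 0, 0.4], [0, 0, 0, 0, 0, 0, 0.4], [0, 0, 0, 0, 0, 0, 0.4]]]'

```text
time: 10.4
eef_pos: [599.8, -206.7, 125.2]
orientation: [1.955, 2.458, 0.0]
force: [-0.5, -0.3, 0.4]
width: 33.9
grasp_force: 0.0
```

>>> send_rows --commands '[[[0, 0, 0, 0, 0, -0.01, 0.4], [0, 0, 0, 0, 0, -0.03, 0.4], [0, 0, 0, 0, 0, -0.04, 0.4], [0, 0, 0, 0, 0, -0.05, 0.4], [0, 0, 0, 0, 0, -0.045, 0.4]]]'

```text
time: 11.02
eef_pos: [599.7, -206.6, 302.8]
orientation: [1.954, 2.457, 0.001]
force: [-0.0, -1.1, -0.7]
width: 34.0
grasp_force: 0.0
```

```bash
python3 - <<'E'
from h import *
tool(); c=cap("wrist"); save(np.clip(c["frame"][130:330,200:440].astype(float)*2,0,255).astype(np.uint8),"w4.png",3); np.save("w4.npy",c,allow_pickle=True)
bar(c,108,(601,-208),56);bar(c,108,(665,-196),56); to((431.5,-143,304),62.5)
E
```

```text
t 11.03 tcp [ 599.7 -206.6  302.8] yaw 103.01 tilt [ 0.0017 -0.0007] w 34.0 gf 0.0 F [-0.  -1.1 -0.7]
150 px [392. 186.   9.  81.] pos [ 664.5 -195.6] yaw 102.77 len 81.2
150 px [324. 177.  96.   9.] pos [ 598.8 -202. ] yaw 102.42 len 94.6
165 px [392. 186.   8.  80.] pos [ 664.5 -196. ] yaw 102.84 len 80.2
165 px [325. 176.  95.   8.] pos [ 599.2 -201.4] yaw 102.44 len 93.6
180 px [394. 159.   2.  25.] pos [ 659.4 -170.6] yaw 103.99 len 23.9
180 px [325. 176.  95.   6.] pos [ 599.2 -201.4] yaw 102.7 len 93.6
195 px [391. 210.  27.   4.] pos [ 670.8 -220.3] yaw 104.28 len 28.2
195 px [325. 194.  58.   4.] pos [ 603.1 -218.5] yaw 102.33 len 58.9
195 px [324. 142.  25.   1.] pos [ 591.5 -169.9] yaw 101.82 len 23.1
150 px [392. 186.   9.  81.] pos [ 664.5 -195.6] yaw 102.77 len 81.2
150 px [324. 177.  96.   9.] pos [ 598.8 -202. ] yaw 102.42 len 94.6
165 px [392. 186.   8.  80.] pos [ 664.5 -196. ] yaw 102.84 len 80.2
165 px [325. 176.  95.   8.] pos [ 599.2 -201.4] yaw 102.44 len 93.6
180 px [394. 159.   2.  25.] pos [ 659.4 -170.6] yaw 103.99 len 23.9
180 px [325. 176.  95.   6.] pos [ 599.2 -201.4] yaw 102.7 len 93.6
195 px [391. 210.  27.   4.] pos [ 670.8 -220.3] yaw 104.28 len 28.2
195 px [325. 194.  58.   4.] pos [ 603.1 -218.5] yaw 102.33 len 58.9
195 px [324. 142.  25.   1.] pos [ 591.5 -169.9] yaw 101.82 len 23.1
t 11.07 tcp [ 601.9 -207.5  310.9] yaw 103.01 tilt [ 0.0122 -0.0054] w 34.4 gf 0.0 F [ 2.4 -0.5  4.7]
shift tool mm (before turn) [ 101.3 -151.5    4.5] rz 0.707
```

View pics/w4.png

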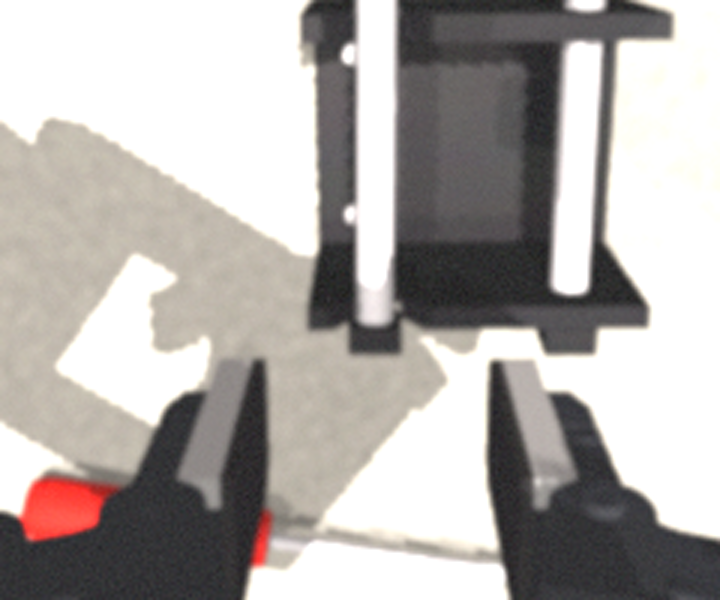

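The crop shows the bar in both notches, with the lower cap at crop (375,340) outside the plate. The rod is parallel to the back roller, about 65 mm in front of it. Next is the long bar.

>>> send_rows --commands '[[[0, 0, 0, 0.02, -0.03, 0, 0.5], [0, 0, 0, 0.02, -0.03, 0, 0.5], [0, 0, 0, 0.025, -0.038, 0, 0.5], [0, 0, 0, 0.02, -0.03, 0, 0.5], [0, 0, 0, 0.016, -0.024, 0, 0.5]]]'

```text
time: 11.7
eef_pos: [427.6, -141.9, 300.5]
orientation: [1.955, 2.458, 0.0]
force: [0.1, 0.9, 0.8]
width: 42.8
grasp_force: 0.0
```

>>> send_rows --commands '[[[0, 0, 0.15, 0, 0, 0, 0.5], [0, 0, 0.17, 0, 0, 0, 0.5], [0, 0, 0.17, 0, 0, 0, 0.5], [0, 0, 0.15, 0, 0, 0, 0.5], [0, 0, 0.067, 0, 0, 0, 0.5]]]'

```text
time: 12.32
eef_pos: [428.8, -142.4, 300.6]
orientation: [2.687, 1.626, 0.001]
force: [-0.1, -0.3, 0.3]
width: 42.6
grasp_force: 0.0
```

>>> send_rows --commands '[[[0, 0, 0, 0, 0, 0, 0.5], [0, 0, 0, 0, 0, 0, 0.5], [0, 0, 0, 0, 0, 0, 0.5], [0, 0, 0, 0, 0, 0, 0.5], [0, 0, 0, 0, 0, 0, 0.5]]]'

```text
time: 12.95
eef_pos: [428.8, -142.4, 299.9]
orientation: [-2.686, -1.63, 0.0]
force: [0.4, 0.3, 0.7]
width: 42.8
grasp_force: 0.0
```

```bash
python3 - <<'E'
from h import *
tool(); c=cap("wrist"); save(c["frame"],"w5.png"); np.save("w5.npy",c,allow_pickle=True)
bar(c,164,(431,-143))
E
```

```text
t 12.95 tcp [ 428.8 -142.4  299.9] yaw 62.51 tilt [-0.  0.] w 42.8 gf 0.0 F [0.4 0.3 0.7]
150 px [330. 156. 121.   7.] pos [ 441.8 -127.7] yaw 63.16 len 131.0
165 px [330. 156. 121.   6.] pos [ 442.3 -128. ] yaw 63.03 len 131.0
180 px [330. 170.  91.   4.] pos [ 435.3 -141.6] yaw 62.98 len 100.9
195 px [330. 138.  25.   2.] pos [ 450.6 -111.9] yaw 61.97 len 26.2
```

>>> send_rows --commands '[[[0, 0, -0.01, 0.0025, 0.005, 0.04, 0.5], [0, 0, 0, 0, 0, 0.05, 0.5], [0, 0, 0, 0, 0, 0.05, 0.5], [0, 0, 0, 0, 0, 0.04, 0.5], [0, 0, 0, 0, 0, 0.02, 0.5]]]'

```text
time: 13.62
eef_pos: [433.0, -141.9, 97.2]
orientation: [-2.675, -1.641, 0.004]
force: [-0.9, 0.3, -0.2]
width: 42.7
grasp_force: 0.0
```

>>> send_rows --commands '[[[0, 0, 0, 0, 0, 0.013, 0.5], [0, 0, 0, 0, 0, 0.01, 0.5], [0, 0, 0, 0, 0, 0, 0], [0, 0, 0, 0, 0, 0, 0], [0, 0, 0, 0, 0, 0, 0]]]'

```text
time: 14.25
eef_pos: [435.1, -142.8, 77.9]
orientation: [2.676, 1.642, 0.002]
force: [-0.3, 0.2, 1.5]
width: 9.3
grasp_force: 58.8
```

>>> send_rows --commands '[[[0, 0, 0, 0, 0, 0, 0], [0, 0, 0, 0, 0, 0, 0], [0, 0, 0, 0, 0, -0.01, 0], [0, 0, 0, 0, 0, -0.02, 0], [0, 0, 0, 0, 0, -0.02, 0]]]'

```text
time: 14.88
eef_pos: [433.8, -142.2, 127.0]
orientation: [-2.676, -1.642, 0.001]
force: [0.3, -0.9, -1.4]
width: 9.3
grasp_force: 58.9
```

>>> send_rows --commands '[[[0, 0, 0, 0, 0, -0.035, 0], [0, 0, 0, 0, 0, -0.04, 0], [0, 0, 0, 0, 0, -0.04, 0], [0, 0, 0, 0, 0, -0.035, 0], [0, 0, 0, 0, 0, -0.025, 0]]]'

```text
time: 15.5
eef_pos: [434.2, -142.4, 303.7]
orientation: [2.677, 1.643, 0.001]
force: [-0.8, -0.4, -1.9]
width: 9.3
grasp_force: 58.9
```

```bash
python3 - <<'E'
from h import *
to((540,190,304),108); 
E
```

```text
t 15.5 tcp [ 434.2 -142.4  303.7] yaw 63.07 tilt [ 0.0012 -0.0005] w 9.3 gf 58.9 F [-0.8 -0.4 -1.9]
shift tool mm (before turn) [344.3 -56.2  -0.4] rz -0.7841
```

>>> send_rows --commands '[[[0, 0, 0, 0.03, -0.0034, 0, 0], [0, 0, 0, 0.04, -0.0045, 0, 0], [0, 0, 0, 0.04, -0.0045, 0, 0], [0, 0, 0, 0.045, -0.005, 0, 0], [0, 0, 0, 0.045, -0.005, 0, 0]]]'

```text
time: 16.12
eef_pos: [504.8, 47.3, 301.6]
orientation: [-2.677, -1.643, 0.001]
force: [-0.0, -0.8, -1.8]
width: 9.1
grasp_force: 58.9
```

>>> send_rows --commands '[[[0, 0, 0, 0.04, -0.0045, 0, 0], [0, 0, 0, 0.035, -0.004, 0, 0], [0, 0, 0, 0.025, -0.003, 0, 0], [0, 0, -0.1, 0, 0, 0, 0], [0, 0, -0.14, 0, 0, 0, 0]]]'

```text
time: 16.75
eef_pos: [539.5, 140.7, 301.2]
orientation: [-2.456, -1.958, 0.003]
force: [0.1, 0.3, -1.1]
width: 9.3
grasp_force: 58.8
```

>>> send_rows --commands '[[[0, 0, -0.16, 0, 0, 0, 0], [0, 0, -0.16, 0, 0, 0, 0], [0, 0, -0.14, 0, 0, 0, 0], [0, 0, -0.084, 0, 0, 0, 0], [0, 0, 0, 0, 0, 0, 0]]]'

```text
time: 17.38
eef_pos: [539.6, 140.2, 301.4]
orientation: [-1.848, -2.54, 0.001]
force: [0.1, 0.8, -1.8]
width: 9.7
grasp_force: 58.9
```

```bash
python3 - <<'E'
from h import *
tool(); c=cap("wrist"); im=np.clip(c["frame"].astype(float)*2.2,0,255).astype(np.uint8); np.save("w6.npy",c,allow_pickle=True)
u,v=proj(c,(644,216,40)); print(u,v)
save(im[50:330,280:],"w6.png",2.1)
E
```

```text
t 17.38 tcp [539.6 140.2 301.4] yaw 107.93 tilt [-0.0013 -0.0002] w 9.7 gf 58.9 F [ 0.1  0.8 -1.8]
450.95026725959644 138.5460337867895
```

View pics/w6.png

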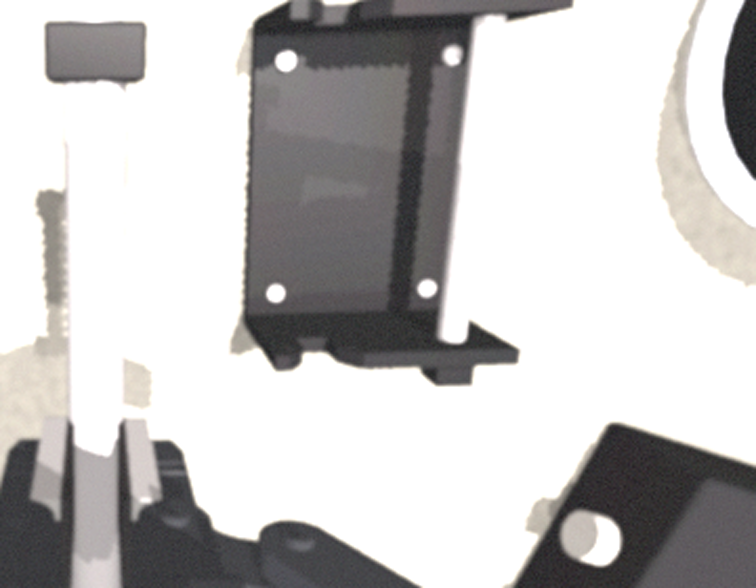

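The view shows the wide stand with its lower notch floor at crop (313,345) and its upper one near (331,15). The back roller runs (488,15)–(453,335), and the rear plate ends are at (517,355) and (572,3). The held bar's cap face is at (95,80).

```bash
python3 - <<'E'
from h import *
c=np.load("w6.npy",allow_pickle=True).item(); s,m=tool()
P=lambda x,y,z: plane(c,280+x/2.1,50+y/2.1,z)
a=P(331,15,50);b=P(313,345,50)
yaw=np.degrees(np.arctan2(*(a-b)[1::-1])); print("floors",a,b,np.linalg.norm(a-b),"mid",(a+b)/2,"yaw",yaw)
bar(c,140,(664,216),56)
e=P(572,4,74);f=P(517,356,74);print("rear",e,f,np.linalg.norm(e-f),(e+f)/2,np.degrees(np.arctan2(*(e-f)[1::-1])))
th=np.radians(yaw); ex=np.array([np.sin(th),-np.cos(th)]);print("rest from rear",((e+f)/2)[:2]-ex*87)
print("held cap inner face tool",m.T@(P(96,81,301.4-68)-s["eef_pos"]))
g=cv2.cvtColor(c["frame"],cv2.COLOR_RGB2GRAY)
for r in range(50,62): print(r,(g[r,410:462]))
print()
for r in range(208,221): print(r,(g[r,405:455]))
E
```

```text
t 17.43 tcp [539.7 140.3 301.5] yaw 107.91 tilt [-0.001  -0.0002] w 9.5 gf 58.9 F [ 0.5 -0.6 -1.5]
floors [599.71321842 277.31472549  50.        ] [650.27722365 139.72297104  50.        ] 146.58857226442436 mid [624.99522103 208.51884827  50.        ] yaw 110.17802621764048
180 px [506. 135.   9. 151.] pos [684.9 234.4] yaw 110.04 len 137.0
195 px [511.  95.   7.  69.] pos [673.  267.5] yaw 109.83 len 58.0
rear [680.59179057 304.68554767  74.        ] [729.07245779 168.43399795  74.        ] 144.61970784441917 [704.83212418 236.55977281  74.        ] 109.58644170108496
rest from rear [623.17171606 206.55014527]
held cap inner face tool [79.6530631   0.60682191 68.1283429 ]
50 [162 164 162 154 140 121  97  68  59  59  65  66  64  63  64  63  56  48
  42  37  41  46  61  87 118 140 147 146 147 143 139 139 139 141 142 138
 134 129 115  97  77  59  51  45  41  37  37  33  33  32  31  33]
51 [155 149 139 122 101  78  55  37  41  54  62  62  63  63  62  61  55  45
  36  34  32  34  43  67  99 121 127 128 125 121 116 114 115 116 115 110
 100  89  74  55  37  28  29  32  32  32  31  32  32  
[... 3250 characters left out ...]
73 78 80 73 64 56 42 24 21 25 27 30 28 30 29 27 29 28 28 27 27 27 27
 27 27]
218 [ 93  53  30  20  23  25  28  28  27  30  26  26  28  28  29  30  30  35
  53  86 110 117 115 111 109 111 118 120 114 105  93  71  47  27  24  22
  28  30  31  29  30  31  29  32  29  27  30  30  32  33]
219 [117  80  43  22  20  24  29  34  32  36  32  35  33  33  31  32  28  39
  66 107 140 149 146 142 141 143 147 148 146 140 130 107  78  50  32  28
  27  30  28  30  30  29  31  29  30  31  31  30  35  40]
220 [138 108  68  32  19  23  33  37  39  39  38  39  37  33  33  32  32  40
  69 116 150 160 160 158 157 158 160 161 160 156 151 137 113  83  54  35
  30  30  29  30  30  30  31  31  29  31  32  32  36  39]
```

>>> send_rows --commands '[[[0, 0, 0, 0.012, 0.03, 0, 0], [0, 0, 0, 0.015, 0.04, 0, 0], [0, 0, 0, 0.0127, 0.0304, 0, 0], [0, 0, -0.036, 0, 0, 0, 0], [0, 0, 0, 0, 0, 0.03, 0]]]'

```text
time: 18.05
eef_pos: [624.5, 209.3, 274.7]
orientation: [1.798, 2.571, 0.006]
force: [0.7, -0.4, -1.9]
width: 8.9
grasp_force: 59.0
```

>>> send_rows --commands '[[[0, 0, 0, 0, 0, 0.04, 0], [0, 0, 0, 0, 0, 0.035, 0], [0, 0, 0, 0, 0, 0.02, 0], [0, 0, 0, 0, 0, 0, 0], [0, 0, 0, 0, 0, 0, 0]]]'

```text
time: 18.68
eef_pos: [624.2, 209.2, 178.9]
orientation: [1.8, 2.573, 0.003]
force: [0.8, -0.0, -0.3]
width: 9.1
grasp_force: 59.0
```

```bash
python3 - <<'E'
from h import *
s,m=tool(); c=cap("wrist"); np.save("w7.npy",c,allow_pickle=True)
th=np.radians(110);ex=np.array([np.sin(th),-np.cos(th),0]);ey=np.array([np.cos(th),np.sin(th),0]);r=np.array([624,207.7,0])
for n,a,b,z in(("frontU",-23,74,74),("rearU",87,74,74),("outU",20,78,74),("inU",20,70,74),("rearL",87,-74,74),("roller",64,30,56)):
    print(n,proj(c,r+ex*a+ey*b+[0,0,z]).round(1))
g=cv2.cvtColor(c["frame"],cv2.COLOR_RGB2GRAY)
im=np.clip(c["frame"].astype(float)*2,0,255).astype(np.uint8); save(im[60:330,230:550],"w7.png",2.2)
E
```

```text
t 18.68 tcp [624.2 209.2 178.9] yaw 110.05 tilt [0.0028 0.0006] w 9.1 gf 59.0 F [ 0.8 -0.  -0.3]
frontU [276.  105.8]
rearU [496.9 106. ]
outU [362.7  97.4]
inU [362.2 114.2]
rearL [461.2 351.2]
roller [431.4 183.3]
```

View pics/w7.png

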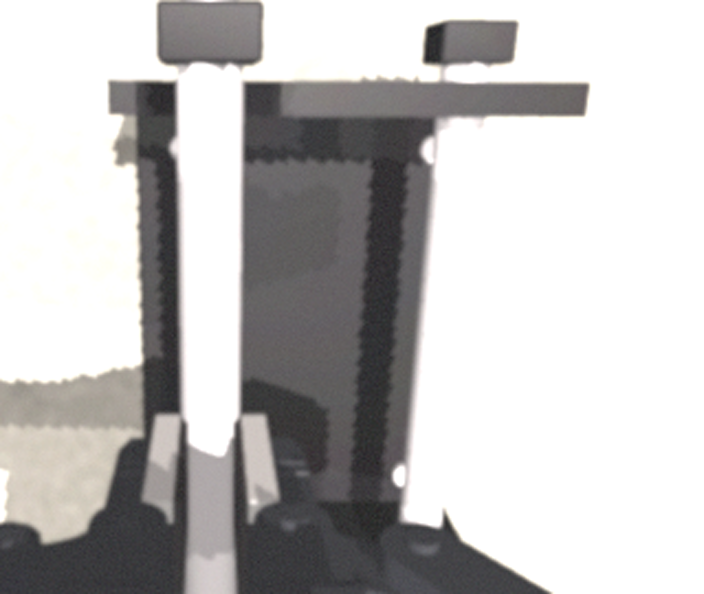

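The last allowed picture shows the bar at crop (210,300), above the upper plate band (108–587, 82–115). The notch centre falls 23 mm from the front end, within about 0.5 mm of the bar axis, and the cap is outside the plate. I'll lower it.

>>> send_rows --commands '[[[0, 0, 0, 0, -0.0005, 0.01, 0], [0, 0, 0, 0, 0, 0.015, 0], [0, 0, 0, 0, 0, 0.012, 0], [0, 0, 0, 0, 0, 0.006, 0], [0, 0, 0, 0, 0, 0, 0]]]'

```text
time: 19.35
eef_pos: [622.5, 208.8, 133.0]
orientation: [-1.8, -2.574, 0.002]
force: [1.5, -0.2, -1.7]
width: 9.0
grasp_force: 58.9
```

>>> send_rows --commands '[[[0, 0, 0, 0, 0, 0.003, 0], [0, 0, 0, 0, 0, 0.002, 0], [0, 0, 0, 0, 0, 0.001, 0], [0, 0, 0, 0, 0, 0, 0], [0, 0, 0, 0, 0, 0, 0]]]'

```text
time: 19.98
eef_pos: [622.9, 208.9, 128.1]
orientation: [1.801, 2.574, 0.0]
force: [0.3, -0.1, -1.5]
width: 9.0
grasp_force: 58.9
```

>>> send_rows --commands '[[[0, 0, 0, 0, 0, 0.002, 0], [0, 0, 0, 0, 0, 0.001, 0], [0, 0, 0, 0, 0, 0, 0], [0, 0, 0, 0, 0, 0, 0], [0, 0, 0, 0, 0, 0, 0]]]'

```text
time: 20.6
eef_pos: [622.8, 208.9, 124.9]
orientation: [-1.801, -2.574, 0.0]
force: [-0.1, 0.1, -0.5]
width: 9.2
grasp_force: 59.0
```

>>> send_rows --commands '[[[0, 0, 0, 0, 0, 0, 0.4], [0, 0, 0, 0, 0, 0, 0.4], [0, 0, 0, 0, 0, 0, 0.4], [0, 0, 0, 0, 0, -0.01, 0.4], [0, 0, 0, 0, 0, -0.02, 0.4]]]'

```text
time: 21.22
eef_pos: [622.4, 208.8, 155.1]
orientation: [-1.8, -2.573, 0.002]
force: [1.0, 0.2, 0.2]
width: 34.2
grasp_force: 0.0
```

>>> send_rows --commands '[[[0, 0, 0, 0, 0, -0.04, 0.4], [0, 0, 0, 0, 0, -0.04, 0.4], [0, 0, 0, 0, 0, -0.03, 0.4], [0, 0, 0, 0, 0, -0.02, 0.4], [0, 0, 0, 0, 0, -0.01, 0.4]]]'

```text
time: 21.85
eef_pos: [623.2, 209.0, 297.1]
orientation: [1.8, 2.573, 0.003]
force: [-0.0, 0.3, -0.3]
width: 34.1
grasp_force: 0.0
```

>>> send_rows --commands '[[[0, 0, 0, 0, 0, 0, 0.4], [0, 0, 0, 0, 0, 0, 0.4], [0, 0, 0, 0, 0, 0, 0.4], [0, 0, 0, 0, 0, 0, 0.4], [0, 0, 0, 0, 0, 0, 0.4]]]'

```text
time: 22.48
eef_pos: [622.8, 208.9, 294.5]
orientation: [-1.8, -2.574, 0.001]
force: [-0.7, 0.0, -0.7]
width: 33.9
grasp_force: 0.0
```

```bash
python3 - <<'E'
from h import *
tool(); c=cap("wrist")
print("front");bar(c,164,(624,208),56)
g=cv2.cvtColor(c["frame"],cv2.COLOR_RGB2GRAY)
th=np.radians(110);ex=np.array([np.sin(th),-np.cos(th),0]);ey=np.array([np.cos(th),np.sin(th),0]);r=np.array([624.5,208,0])
# column profile along the rod axis: plate/rod/cap transitions
for y in range(64,100,2): 
    u,v=proj(c,r+ey*y+[0,0,62 if y<84 else 65]); print(y,(round(u),round(v)),g[int(round(v)),int(round(u))-6:int(round(u))+7:2] if 0<=v<400 else None)
for n in("scene","top"):
    print(n); d=cap(n); bar(d,164,(624,208),56); bar(d,108,(601,-208),56)
E
```

```text
t 22.48 tcp [622.8 208.9 294.5] yaw 110.05 tilt [-0.0006 -0.0002] w 33.9 gf 0.0 F [-0.7  0.  -0.7]
front
150 px [395. 183.  10. 143.] pos [684.5 233. ] yaw 109.76 len 139.0
150 px [326. 157. 122.  10.] pos [615.1 233.3] yaw 109.83 len 113.1
165 px [394. 182.  10. 143.] pos [683.7 233.1] yaw 109.7 len 138.1
165 px [326. 156. 119.   9.] pos [614.2 234.4] yaw 110.05 len 110.0
180 px [326. 190.  46.   4.] pos [625.9 203.8] yaw 109.93 len 45.1
180 px [395. 183.   8. 142.] pos [684.6 233. ] yaw 109.85 len 137.2
64 (326, 116) [136 174 198 204 187 167 114]
66 (326, 113) [133 174 198 204 184 167 113]
68 (326, 111) [135 174 199 206 192 170 113]
70 (326, 109) [133 175 200 211 200 172 112]
72 (326, 106) [126 174 204 219 202 173 114]
74 (326, 104) [131 175 211 221 201 173 114]
76 (326, 101) [130 179 215 222 201 173 116]
78 (326, 99) [133 182 216 222 201 173 119]
80 (326, 97) [119 165 209 212 170 156 118]
82 (326, 94) [53 64 74 64 59 58 57]
84 (326, 92) [58 58 60 60 61 61 63]
86 (326, 89) [60 61 65 63 63 64 67]
88 (326, 87) [64 66 66 65 66 65 67]
90 (326, 84) [71 81 92 95 86 79 80]
92 (326, 81) [151 154 158 160 155 158 160]
94 (326, 79) [153 154 154 152 153 159 161]
96 (326, 76) [152 156 157 153 158 163 163]
98 (326, 74) [157 161 163 159 161 164 163]
scene
150 px [397. 239.   2.  37.] pos [680.8 235.9] yaw 109.83 len 125.9
165 px [251. 284.   3.  28.] pos [ 659.9 -194.1] yaw 103.04 len 73.6
180 px [251. 284.   2.  27.] pos [ 659.5 -193. ] yaw 103.4 len 71.4
180 px [238. 268.   3.  36.] pos [ 595.3 -209.3] yaw 102.43 len 97.4
195 px [236. 269.   1.  29.] pos [ 596.9 -215.1] yaw 102.39 len 77.5
top
150 px [397. 156.   2.  27.] pos [ 598.4 -209.9] yaw 103.0 len 104.3
165 px [397. 155.   2.  26.] pos [ 599.1 -211.7] yaw 102.73 len 100.5
```

```bash
python3 -c "
from station import ctrl
print(ctrl.sign_off())"
```

```text
the job is handed in; nothing more can be done
None
```

I laid the short bar in the narrow stand and the long bar in the wide stand and handed the job in at about 22.5 s; camera and force readings indicate both are fully down with end caps outside the plates, though only one end cap of each bar was checked after release.

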